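Take a pile of returned parts apart into count-back dishes

ROBOT

A 6-joint arm with a two-finger parallel gripper is mounted at the origin on a cart in front of the work surface, level with it; the furniture and walls round the work are solid. World frame = base frame: x ahead of the robot, y to its left, z up, the work surface at z = 0. Lengths are in m, angles in rad, forces in N, time in s.
With the tool pointing down it reaches from about 0.35 to 1 m from the base axis. Payload 7.1 kg.
Tool frame: the origin (TCP) lies midway between the tips of the shut fingers; the grasp point (between the pads) lies 19 mm behind it; z points along the fingers, y is the direction in which the jaws open and shut (so a half turn about z gives the same grasp; the last joint's range is limited). The gripper opens to 85 mm and grips with 20 to 120 N. Pads are 22 mm wide; open, the fingers measure 114 mm over their backs; the gripper's body (76 mm by 85 mm) begins 54 mm behind the grasp point. The pads swing forward as they close: fully open they stand 13 mm farther back than shut.
Start: joints at [-1.341, 0.423, 1.63, -0, 1.089, -0.019], TCP at [0.154, -0.606, 0.231] pointing down, gripper open.
Joint ranges: [-3, 3], [-0.9, 2.11], [0.09, 2.58], [-1.31, 4.45], [0.11, 2.69], [-2.54, 2.54]. Speed limits (rad/s): [2.39, 2.39, 3.01, 3.14, 3.14, 3.14].

INTERFACE

Orientations are given as a unit quaternion [w, x, y, z].
In Python, from bench import ctrl, viewer gives the robot as it stands.
- The arm moves only by the tool move_arm, never from a script. Its argument "rows" is a list of rows, each an object of numbers: "tx", "ty", "tz": the shift along the tool's x, y, z in mm; "spin": the turn about the tool's z in degrees. In form: [{"tx": .., "ty": .., "tz": .., "spin": ..}, ...]. A call has exactly 5 rows; each row shifts and turns the commanded pose from where the row before left it, along the tool's axes as they then stand; what a row does not reach is not made up. A row lasts 1/8 s, in which the tool goes at most 62.5 mm and 10.7 degrees, less where a joint would pass 70% of its speed; a pose out of reach is approached as far as the arm can. A call with a gripper value outside its range is refused whole. "jaw" is the opening, from 0 (shut) to 1 (fully open), set as the call begins (left out, the last holds). The fingers move at their own pace and stop on an object; the grip force is fixed at half the most. Time passes only in rows, so rows that do not move let the fingers close, or fill a call up. It gives the time, the measured TCP pose, the force and the opening at its end, in the units of the state.
- ctrl.get_state(): the state, without advancing time (a new reading comes with each control period).
- viewer.read_camera(name): name is "side" or "top"; returns the picture (400x640x3 uint8, red, green, blue); there is no depth.
- viewer.camera_params(name): a dict with "vertical_fov" (degrees; the focal length in pixels is half the picture's height over the tangent of half this angle, whatever the lens; pixels are square), "cx", "cy" (the principal point, pixels), "world_to_cam" (4x4, takes a point from world to camera coordinates). Camera axes: x right, y up, looking along -z (the intrinsics and any distortion apply to the point x, -y, -z); pixel columns grow to the right and rows downward; lengths in m; the calibration is good to about 2 mm. A picture is of the moment at which its call begins. camera_params takes no time and is no camera call.
- ctrl.job_done(): hands the job in, once; it reports no verdict.
The state is a dict: "time_s": time; "joint_pos": joint angles; "qd": joint speeds; "effort": joint torques, N m; "tcp_pos": TCP position; "tool_rot": TCP orientation; "force": force on the tool from outside, world axes, zero at the start; "moment": the same for the moment, N m; "grip_width": finger opening in m.
Only numpy, scipy, OpenCV 4.12 (cv2) and the standard library are available. Lean on these libraries where they do the work, as an engineer would, in place of code of your own. Each camera call takes 0.05 s, during which the arm holds its last target. There are 200 camera calls.

TASK

Take the pile of returned parts apart from the top down, one thing at a time, and set each flat inside the rim of its own black-lined metal dish: first the nut in the hexagonal dish, then the smaller bearing in the smaller round dish, then the larger bearing in the larger round dish, and last the carton, upright and squarely, in the square dish. Leave the shaft seal and the bolt that lie between the dishes where they are.

Things in the scene. Friction and masses are not known exactly. Their poses are not given: they have to be found in the camera images.
- nut_center (a point): Centre (half-way up) of the plain steel hexagon nut that lies flat on top of the pile: 24 mm across flats (flat faces look along its x and -x and at every 60 degrees from there; best pinched across two flats), 28 mm across corners (along its y), 13 mm high. z is up.
- bearing_small_center (a point): Centre (half-way up) of the smaller steel ball bearing, second in the pile, under the nut: a disc 52 mm in diameter, 15 mm high, lying flat. z is up.
- bearing_large_center (a point): Centre (half-way up) of the larger steel ball bearing, third in the pile, between the smaller bearing and the carton: a disc 62 mm in diameter, 16 mm high, lying flat. z is up.
- carton_center (a point): Centre (half-way up) of the small brown cardboard carton, the bottom of the pile, standing on the worktop (z = 0): 64 mm along its x, 63 mm along its y, 63 mm high, z up. Light (about 0.12 kg), rigid and closed.
- dish_hex: Small hexagonal aluminium dish with a black floor, fixed to the worktop: 46 mm across flats inside, 54 mm outside, flats facing its x and every 60 degrees. Origin at the centre of its underside, z up. All four dishes: floor 3 mm thick, low rim 4 mm thick whose top is 6 mm above the worktop (3 mm above the dish floor).
- dish_medium: Smaller round aluminium dish with a black floor, fixed: 68 mm inside diameter, 76 mm outside. Origin at the centre of its underside; floor 3 mm thick, rim top 6 mm above the worktop.
- dish_large: Larger round aluminium dish with a black floor, fixed: 88 mm inside diameter, 96 mm outside. Origin at the centre of its underside; floor 3 mm thick, rim top 6 mm above the worktop.
- dish_square: Square aluminium dish with a black floor, fixed: 86 x 86 mm inside, 94 x 94 mm outside, sides along its x and y. Origin at the centre of its underside; floor 3 mm thick, rim top 6 mm above the worktop. The carton fits with its sides about parallel to the dish's, any of the four ways round.
- seal: Loose black shaft seal, a flat ring 72 mm in diameter, 10 mm high, lying on the worktop; bystander, to be left alone. Origin at the centre of its underside.
- bolt: Loose steel bolt, 89 mm long (along its y), 28 mm wide, 24 mm high, lying on the worktop; bystander, to be left alone. Origin at the centre of its underside.
Mind the look-alikes: they are no part of the job. Leave any purple look-alike of the part that bears bearing_small_center alone.

How it is judged:
On the way, in this order (a step that is already met when the one before it is completed fails the run):
1. the nut lies in the hexagonal dish (horizontal distance between nut_center and dish_hex below 0.014 m and z of nut_center in the frame of dish_hex between 0.0065 and 0.0125 m and angle between nut_center's own z axis and vertical below 0.08 rad and linear speed of nut below 0.02 m/s), for 0.2 s.
2. the smaller bearing lies in the smaller round dish (horizontal distance between bearing_small_center and dish_medium below 0.01 m and z of bearing_small_center in the frame of dish_medium between 0.0075 and 0.0135 m and angle between bearing_small_center's own z axis and vertical below 0.08 rad and linear speed of bearing_small below 0.02 m/s), for 0.2 s.
3. the larger bearing lies in the larger round dish (horizontal distance between bearing_large_center and dish_large below 0.0145 m and z of bearing_large_center in the frame of dish_large between 0.008 and 0.014 m and angle between bearing_large_center's own z axis and vertical below 0.08 rad and linear speed of bearing_large below 0.02 m/s), for 0.2 s.
4. the carton stands in the square dish (horizontal distance between carton_center and dish_square below 0.0165 m and z of carton_center in the frame of dish_square between 0.0315 and 0.0375 m and angle between carton_center's own z axis and vertical below 0.08 rad and linear speed of carton below 0.02 m/s), for 0.2 s.
At the end, for the whole second after the job is handed in: All four things lie flat (within 0.08 rad) and at rest on the floor of their own dish, inside its rim: centre to centre within 14 mm for the nut, 10 mm for the smaller bearing, 14.5 mm for the larger bearing and 16.5 mm for the carton, and at the height of resting on the dish floor within 3 mm (all of step 1 and all of step 2 and all of step 3 and all of step 4); the robot touches nothing.
It fails at once if the shaft seal was moved by more than 20 mm (distance of seal from where it was at the start of the episode above 0.02 m).
It fails at once if the bolt was moved by more than 20 mm (distance of bolt from where it was at the start of the episode above 0.02 m).
It also fails if it takes over 128 s, if anything falls off the work surface, if the arm or the gripper's body presses on something with over 40 N, if the wrist force passes 120 N, or if a joint passes its speed limit or range.

## Working session

There is one attempt and no reset: what is moved stays moved. The work goes in short steps, Python scripts to look and compute and a tool call to move; the robot and the scene stay as the last step left them, time stands still between calls to the robot, and variables do not carry over. Pictures are saved under pics/ and viewed, about 12 in all and at most 16, crops included, and the job is handed in when it is done.

Besides the shell and the picture viewer there is one more tool, called in YAML: its name, and indented under it one key for each argument. move_arm: Moves the arm, as the interface text tells. Its arguments: {"type":"object","properties":{"rows":{"type":"array"},"jaw":{"type":"number"}},"required":["rows"]}

```bash
ls; mkdir -p pics; python3 - <<'E'
from bench import ctrl, viewer
import cv2
for n in("top","side"):
    im=viewer.read_camera(n); cv2.imwrite(f"pics/{n}0.png",im[:,:,::-1]); print(viewer.camera_params(n))
print(ctrl.get_state())
E
```

```text
pics
{'vertical_fov': 57.67711987560871, 'cx': 311.4859094540759, 'cy': 197.2712585455073, 'world_to_cam': array([[ 0.04442735, -0.9990098 ,  0.00237109,  0.01916523],
       [ 0.97543646,  0.04389135,  0.21586397, -0.55699238],
       [-0.21575429, -0.00727742,  0.97642057, -1.0144409 ],
       [ 0.        ,  0.        ,  0.        ,  1.        ]])}
{'vertical_fov': 51.5073760155753, 'cx': 322.471567814015, 'cy': 200.9918159283856, 'world_to_cam': array([[ 0.96459409, -0.2635765 , -0.00925528, -0.51670591],
       [ 0.13965773,  0.48069833,  0.86569327, -0.19621661],
       [-0.22372741, -0.83633518,  0.50048927, -0.95381377],
       [ 0.        ,  0.        ,  0.        ,  1.        ]])}
{'time_s': 0.1, 'joint_pos': array([-1.34101384e+00,  4.23773849e-01,  1.63061515e+00, -1.62565128e-05,
        1.08860758e+00, -1.89975295e-02]), 'qd': array([ 0.00189932, -0.00233549, -0.00120933,  0.00010354, -0.0015451 ,
       -0.0007712 ]), 'effort': array([-1.43426737e-04, -5.58426654e+01, -2.82444906e+01, -6.82780467e-06,
        2.95875703e-03,  2.14207779e-05]), 'tcp_pos': array([ 0.1537972 , -0.60526717,  0.23061692]), 'tool_rot': array([-6.97308358e-04,  9.92272820e-01,  1.24073194e-01, -8.10033833e-05]), 'force': array([ 0.60129682, -1.09578504, -1.19304796]), 'moment': array([-0.00605869,  0.01935572,  0.00024164]), 'grip_width': 0.0851951392258122}
```

View pics/top0.png

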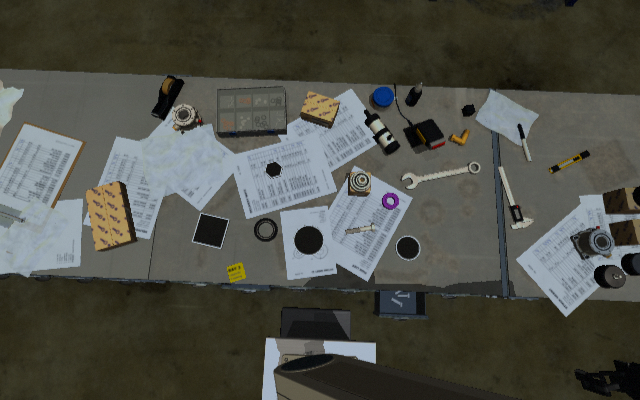

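View pics/side0.png

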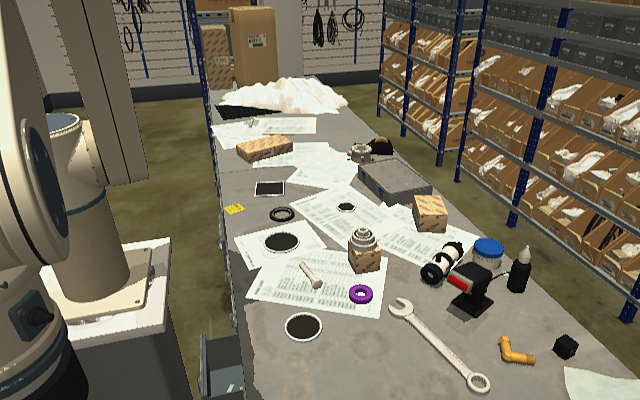

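Top view: the pile is at (359,182), hex dish (274,170), medium dish (408,247), large dish (308,240), square dish (210,230), seal (265,229), bolt (360,229) and purple decoy (391,200). The side view shows the same layout with the pile at (364,248). Next I'll measure them.

```bash
cat > h.py <<'E'
import numpy as np, cv2
from bench import ctrl, viewer
def cam(n):
    p=viewer.camera_params(n); M=np.array(p["world_to_cam"]); f=200/np.tan(np.radians(p["vertical_fov"])/2)
    return M,f,p["cx"],p["cy"]
def ray(n,u,v):
    M,f,cx,cy=cam(n); d=np.array([(u-cx)/f,-(v-cy)/f,-1.]); R=M[:3,:3]
    return -R.T@M[:3,3], R.T@d
def onz(n,u,v,z):
    o,d=ray(n,u,v); return o+d*(z-o[2])/d[2]
def proj(n,P):
    M,f,cx,cy=cam(n); c=M[:3,:3]@np.array(P)+M[:3,3]
    return np.array([cx+f*c[0]/-c[2], cy-f*c[1]/-c[2]])
def tri(a,b):
    o1,d1=ray("top",*a);o2,d2=ray("side",*b)
    t=np.linalg.lstsq(np.c_[d1,-d2],o2-o1,rcond=None)[0]
    p,q=o1+t[0]*d1,o2+t[1]*d2
    return (p+q)/2,np.linalg.norm(p-q)
E
python3 - <<'E'
from h import *
np.set_printoptions(precision=4,suppress=True)
S={"top":{"hex":(274,170),"med":(408,247),"large":(308,240),"sq":(210,230),"seal":(265,229)},
 "side":{"hex":(346,208),"med":(304,327),"large":(282,242),"sq":(270,188),"seal":(283,214)}}
for n in S:
    im=cv2.imread(f"pics/{n}0.png"); g=im.max(2); m=(g<60).astype(np.uint8)
    k,lab,st,c=cv2.connectedComponentsWithStats(m,connectivity=4)
    for a,(u,v) in S[n].items():
        l=lab[v,u]
        if a=="seal": l=np.bincount(lab[v-14:v+15,u-14:u+15].ravel(),minlength=k)[1:].argmax()+1
        cn=cv2.findContours((lab==l).astype(np.uint8),0,2)[0][0]
        mm=cv2.moments(cn); uv=(mm["m10"]/mm["m00"],mm["m01"]/mm["m00"])
        W=np.array([onz(n,*p[0],.003)[:2] for p in cn],np.float32)
        print(n,a,st[l],np.round(uv,1),onz(n,*uv,.003 if a!="seal" else .01),cv2.minAreaRect(W))
    r=(330,150,60,60) if n=="top" else (335,220,60,60)
    x,y,w,h=r; cv2.imwrite(f"pics/{n}_c.png",cv2.resize(im[y:y+h,x:x+w],None,fx=9,fy=9,interpolation=cv2.INTER_CUBIC))
a=cv2.imread("pics/top_c.png");b=cv2.imread("pics/side_c.png")
cv2.imwrite("pics/c1.png",cv2.resize(np.hstack([a,b]),(800,400)))
E
```

```text
top hex [266 162  15  15 162] [273.  168.9] [0.655  0.1706 0.003 ] ((0.6556763648986816, 0.16995540261268616), (0.04639267921447754, 0.04306298494338989), 47.20720672607422)
top med [397 237  22  22 369] [407.5 247.4] [ 0.4258 -0.2533  0.003 ] ((0.42574578523635864, -0.2533068060874939), (0.06241505593061447, 0.0617033876478672), 45.82763671875)
top large [295 226  28  28 617] [308.3 239.7] [0.4356 0.0483 0.003 ] ((0.43671131134033203, 0.047727376222610474), (0.08209680020809174, 0.08238527178764343), 2.555216073989868)
top sq [193 214  35  33 765] [210.2 230.1] [0.4517 0.3494 0.003 ] ((0.4520387351512909, 0.34946390986442566), (0.08545713871717453, 0.0838208720088005), 79.44500732421875)
top seal [254 218  24  24 269] [265.3 229.6] [0.4597 0.1802 0.01  ] ((0.460517942905426, 0.18136481940746307), (0.07046763598918915, 0.07068918645381927), 48.473941802978516)
side hex [338 203  16   7  80] [345.6 206.3] [0.6568 0.1789 0.003 ] ((0.6573746800422668, 0.1787809580564499), (0.04075301066040993, 0.039199694991111755), 9.850996971130371)
side med [287 315  32  24 583] [302.7 326.7] [ 0.426 -0.25   0.003] ((0.4265088737010956, -0.24918779730796814), (0.062217723578214645, 0.061344511806964874), 40.182064056396484)
side large [265 233  33  17 424] [280.9 241.4] [0.4365 0.054  0.003 ] ((0.4374330937862396, 0.05662638694047928), (0.07252705097198486, 0.08479170501232147), 74.00396728515625)
side sq [256 183  27  12 282] [269.2 188.1] [0.4535 0.3589 0.003 ] ((0.45319753885269165, 0.3603012263774872), (0.07478305697441101, 0.08441531658172607), 79.42708587646484)
side seal [270 209  24  13 101] [282.3 217.2] [0.4605 0.1602 0.01  ] ((0.4623842239379883, 0.18102386593818665), (0.062368959188461304, 0.06882058084011078), 85.51602172851562)
```

View pics/c1.png

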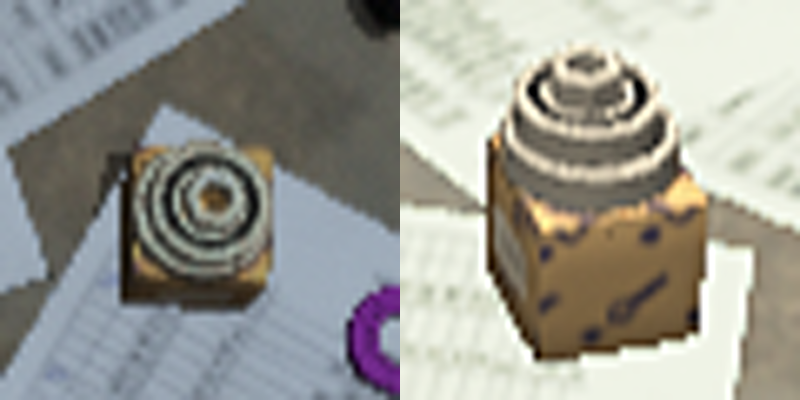

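The crops show the nut centred at crop (212,197) top and (588,66) side. The carton sides are almost aligned with the image. I need a finer look at the nut and rings.

```bash
python3 - <<'E'
from h import *
im=cv2.imread("pics/top0.png");s=cv2.imread("pics/side0.png")
# src pixel = origin + (dst+.5)/k -.5
a=cv2.resize(im[167:195,347:375],None,fx=14,fy=14,interpolation=cv2.INTER_CUBIC)
b=cv2.resize(s[223:251,350:378],None,fx=14,fy=14,interpolation=cv2.INTER_CUBIC)
cv2.imwrite("pics/c2.png",np.hstack([a,b]))
E
```

```text
(no output)
```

View pics/c2.png

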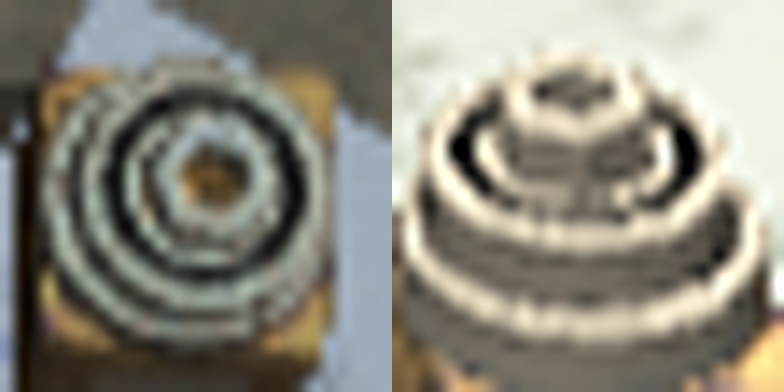

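```bash
python3 - <<'E'
from h import *
np.set_printoptions(precision=4,suppress=True)
T=lambda x,y:(347+(x+.5)/14-.5,167+(y+.5)/14-.5)
S=lambda x,y:(350+(x-392+.5)/14-.5,223+(y+.5)/14-.5)
for nm,t,s,z in [("nut",T(210,178),S(577,92),.107)]:
    print(nm,onz("top",*t,z),onz("side",*s,z),tri(t,s))
# ring extents: left,right,top,bottom of outer rims
print("small",onz("top",*T((85+318)/2,(82+300)/2),.094))
for nm,e,z in [("small top",(93,312,82,300),.094),("large top",(48,328,62,338),.079)]:
    l,r,u,d=e; c=T((l+r)/2,(u+d)/2); print(nm,onz("top",*c,z),np.linalg.norm(onz("top",*T(l,(u+d)/2),z)-onz("top",*T(r,(u+d)/2),z)))
for nm,e,z in [("small side",(428,718,150),.094),("large side",(405,770,235),.079)]:
    print(nm,onz("side",*S((e[0]+e[1])/2,e[2]),z))
for p in [(507,95),(643,88),(580,140),(520,62),(572,45),(628,58)]: 
    w=onz("side",*S(*p),.107); c=onz("side",*S(577,92),.107); print("corner",p,w,np.degrees(np.arctan2(*(w-c)[1::-1])),np.linalg.norm(w-c))
# carton top corners seen from top, z=.063
for p in [(45,72),(335,72),(338,350),(45,350)]: print("ctn",onz("top",*T(*p),.063))
# carton in the side crop c1 (scale 6.667, origin 335,220)
C=lambda x,y:(335+(x-400+.5)/6.667-.5,220+(y+.5)/6.667-.5)
for p in [(538,355),(700,330),(488,270)]: print("ctn bottom",onz("side",*C(*p),0))
print("purple",onz("top",391,200,.015))
E
```

```text
nut [ 0.6046 -0.0971  0.107 ] [ 0.6068 -0.0957  0.107 ] (array([ 0.6053, -0.0972,  0.1079]), np.float64(0.0018898535180103284))
small [ 0.6054 -0.0971  0.094 ]
small top [ 0.6054 -0.0973  0.094 ] 0.04534621843316214
large top [ 0.6074 -0.0963  0.079 ] 0.05880816930917862
small side [ 0.6074 -0.0937  0.094 ]
large side [ 0.6092 -0.0975  0.079 ]
corner (507, 95) [ 0.5955 -0.0933  0.107 ] 168.2932265273677 0.01160175945074855
corner (643, 88) [ 0.6177 -0.0976  0.107 ] -9.92447975972744 0.01101075900350057
corner (580, 140) [ 0.6025 -0.109   0.107 ] -108.09493034081453 0.013966739251136272
corner (520, 62) [ 0.6008 -0.0847  0.107 ] 118.66444032074932 0.012540162424510892
corner (572, 45) [ 0.6109 -0.0823  0.107 ] 73.30837899022724 0.01401852296716263
corner (628, 58) [ 0.6185 -0.0885  0.107 ] 31.691612755078715 0.013646346270809287
ctn [ 0.6389 -0.0672  0.063 ]
ctn [ 0.6417 -0.1294  0.063 ]
ctn [ 0.5804 -0.1306  0.063 ]
ctn [ 0.5776 -0.0686  0.063 ]
ctn bottom [ 0.5846 -0.1172  0.    ]
ctn bottom [ 0.6453 -0.1201  0.    ]
ctn bottom [ 0.5827 -0.0661  0.    ]
purple [ 0.5681 -0.2011  0.015 ]
```

```bash
cat >> h.py <<'E'
def to(x,y,z,yaw=None):
    "deltas in tool axes (mm, deg) from the present pose; yaw = world angle of tool x (mod 180)"
    from scipy.spatial.transform import Rotation as R
    s=ctrl.get_state(); q=s["tool_rot"]; r=R.from_quat([q[1],q[2],q[3],q[0]]).as_matrix()
    y0=np.degrees(np.arctan2(r[1,0],r[0,0])); sp=0 if yaw is None else -((yaw-y0+90)%180-90)
    print("t",round(s["time_s"],2),"tcp",np.round(s["tcp_pos"],4),"yaw",round(y0,1),"tilt",np.round(r[:2,2],4),"w",round(s["grip_width"],4),"q6",round(s["joint_pos"][5],2),"F",np.round(s["force"],1))
    print("  d(mm)",np.round(r.T@(np.array([x,y,z])-s["tcp_pos"])*1000,1),"spin",round(sp,1))
E
python3 -c "
from h import *
to(.605,-.097,.18)"
```

```text
t 0.1 tcp [ 0.1538 -0.6053  0.2306] yaw 14.3 tilt [-0.0003  0.0014] w 0.0852 q6 -0.02 F [ 0.6 -1.1 -1.2]
  d(mm) [ 562.5 -381.4   51.2] spin 0
```

move_arm:
  rows:
    - {"tx": 37.5,"ty": -25.4,"tz": 0,"spin": 0}
    - {"tx": 37.5,"ty": -25.4,"tz": 0,"spin": 0}
    - {"tx": 37.5,"ty": -25.4,"tz": 0,"spin": 0}
    - {"tx": 37.5,"ty": -25.4,"tz": 0,"spin": 0}
    - {"tx": 37.5,"ty": -25.4,"tz": 0,"spin": 0}
  jaw: 1

```text
time_s: 0.72
tcp_pos: [0.3051, -0.4351, 0.2311]
tool_rot: [-0.0, 0.992, 0.124, -0.0]
force: [0.8, -0.3, 0.5]
grip_width: 0.0854
```

move_arm:
  rows:
    - {"tx": 37.5,"ty": -25.4,"tz": 0,"spin": 0}
    - {"tx": 37.5,"ty": -25.4,"tz": 0,"spin": 0}
    - {"tx": 37.5,"ty": -25.4,"tz": 0,"spin": 0}
    - {"tx": 37.5,"ty": -25.4,"tz": 0,"spin": 0}
    - {"tx": 37.5,"ty": -25.4,"tz": 0,"spin": 0}

```text
time_s: 1.35
tcp_pos: [0.4555, -0.2659, 0.2311]
tool_rot: [-0.0, 0.992, 0.124, -0.0]
force: [0.2, -0.3, -0.0]
grip_width: 0.0853
```

move_arm:
  rows:
    - {"tx": 37.5,"ty": -25.4,"tz": 0,"spin": 0}
    - {"tx": 37.5,"ty": -25.4,"tz": 0,"spin": 0}
    - {"tx": 37.5,"ty": -25.4,"tz": 0,"spin": 0}
    - {"tx": 37.5,"ty": -25.4,"tz": 0,"spin": 0}
    - {"tx": 37.5,"ty": -25.4,"tz": 0,"spin": 0}

```text
time_s: 1.98
tcp_pos: [0.6059, -0.0967, 0.231]
tool_rot: [-0.0, 0.992, 0.124, -0.0]
force: [0.7, 0.1, -1.5]
grip_width: 0.0855
```

```bash
python3 -c "
from h import *
s=viewer.read_camera('side')[:,:,::-1];t=viewer.read_camera('top')[:,:,::-1]
cv2.imwrite('pics/m1.png',np.hstack([cv2.resize(t[130:230,310:410],(400,400),interpolation=2),cv2.resize(s[170:270,310:410],(400,400),interpolation=2)]))
to(.605,-.097,.099)
p=ctrl.get_state()['tcp_pos'];print(proj('top',p),proj('side',p))"
```

```text
t 2.08 tcp [ 0.6076 -0.0949  0.231 ] yaw 14.5 tilt [0.0011 0.0007] w 0.0851 q6 1.14 F [-0.  -1.  -0.2]
  d(mm) [ -3.2   1.4 132. ] spin 0
[367.41030311 165.13267194] [365.2056596  181.08447412]
```

View pics/m1.png

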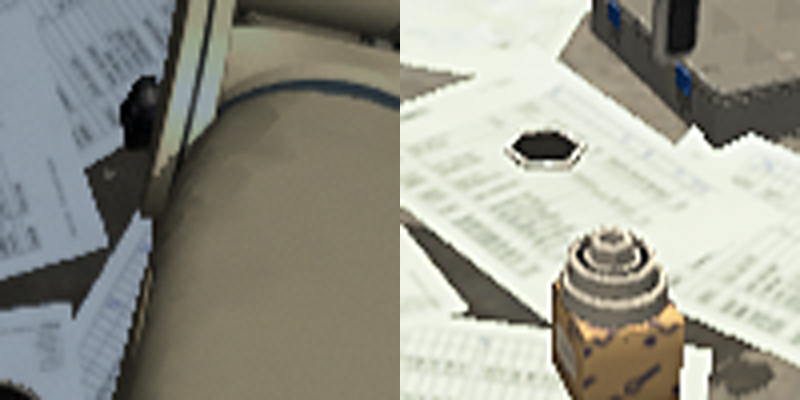

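Side crop: the nut is at crop (610,238), with one finger edge visible at the top right (680,40); the top view is blocked by the arm. I'll narrow the jaw and come down part way before checking alignment.

move_arm:
  rows:
    - {"tx": -1.6,"ty": 0.7,"tz": 25,"spin": 0}
    - {"tx": -1.6,"ty": 0.7,"tz": 25,"spin": 0}
    - {"tx": 0,"ty": 0,"tz": 25,"spin": 0}
    - {"tx": 0,"ty": 0,"tz": 15,"spin": 0}
    - {"tx": 0,"ty": 0,"tz": 0,"spin": 0}
  jaw: 0.55

```text
time_s: 2.7
tcp_pos: [0.6015, -0.1003, 0.1402]
tool_rot: [-0.0, 0.992, 0.124, -0.001]
force: [0.0, 0.4, -0.2]
grip_width: 0.0467
```

```bash
python3 -c "
from h import *
s=viewer.read_camera('side')[:,:,::-1]
cv2.imwrite('pics/m2.png',cv2.resize(s[130:280,290:440],(600,600),interpolation=2))
to(.605,-.097,.099)
p=ctrl.get_state()['tcp_pos'];print(proj('side',p), (proj('side',p)-[290,130])*4)"
```

```text
t 2.75 tcp [ 0.6024 -0.1003  0.1413] yaw 14.2 tilt [-0.0006  0.    ] w 0.0468 q6 1.14 F [0.3 0.1 0.6]
  d(mm) [ 3.4 -2.6 42.3] spin 0
[362.19214417 217.86753941] [288.76857668 351.47015766]
```

View pics/m2.png

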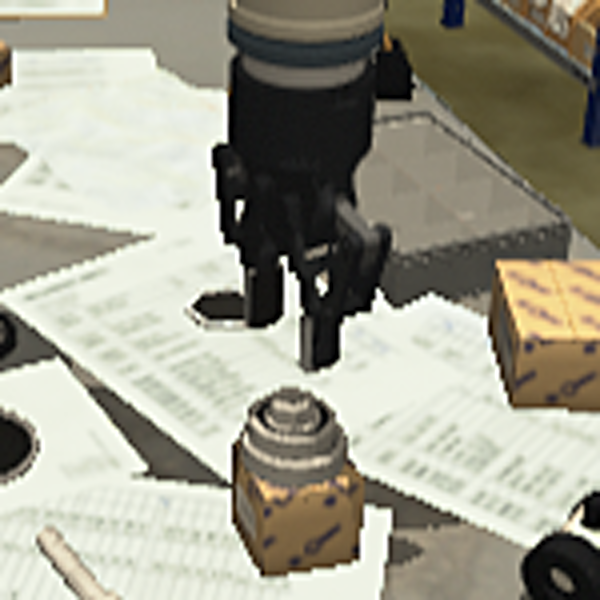

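Side view: the fingertips are at (262,325) and (318,368), so their midpoint of (290,346) agrees with the projected TCP (289,351). The nut lies just below, at (294,397). I'll make a small correction, descend and grip.

move_arm:
  rows:
    - {"tx": 3.6,"ty": -2.6,"tz": 0,"spin": 0}
    - {"tx": 0,"ty": 0,"tz": 14,"spin": 0}
    - {"tx": 0,"ty": 0,"tz": 14,"spin": 0}
    - {"tx": 0,"ty": 0,"tz": 14,"spin": 0}
    - {"tx": 0,"ty": 0,"tz": 0,"spin": 0}

```text
time_s: 3.38
tcp_pos: [0.6041, -0.0965, 0.0974]
tool_rot: [-0.0, 0.992, 0.124, -0.002]
force: [0.4, 0.8, -1.4]
grip_width: 0.0467
```

move_arm:
  rows:
    - {"tx": 0,"ty": 0,"tz": 0,"spin": 0}
    - {"tx": 0,"ty": 0,"tz": 0,"spin": 0}
    - {"tx": 0,"ty": 0,"tz": 0,"spin": 0}
    - {"tx": 0,"ty": 0,"tz": 0,"spin": 0}
    - {"tx": 0,"ty": 0,"tz": 0,"spin": 0}
  jaw: 0

```text
time_s: 4.0
tcp_pos: [0.6058, -0.0968, 0.0998]
tool_rot: [0.0, 0.992, 0.124, 0.0]
force: [-0.6, -0.1, 3.3]
grip_width: 0.0216
```

move_arm:
  rows:
    - {"tx": 0,"ty": 0,"tz": -10,"spin": 0}
    - {"tx": 0,"ty": 0,"tz": -20,"spin": 0}
    - {"tx": 0,"ty": 0,"tz": -20,"spin": 0}
    - {"tx": 0,"ty": 0,"tz": 0,"spin": 0}
    - {"tx": 0,"ty": 0,"tz": 0,"spin": 0}

```text
time_s: 4.62
tcp_pos: [0.6052, -0.0967, 0.1495]
tool_rot: [0.0, 0.992, 0.124, 0.0]
force: [-0.5, 0.7, -0.9]
grip_width: 0.0215
```

```bash
python3 -c "
from h import *
s=viewer.read_camera('side')[:,:,::-1]
cv2.imwrite('pics/m3.png',cv2.resize(s[170:280,290:440],(600,440),interpolation=2))
to(.655,.171,.149)"
```

```text
t 4.67 tcp [ 0.6049 -0.0966  0.149 ] yaw 14.3 tilt [-0.0007  0.0001] w 0.0213 q6 1.14 F [-0.3 -0.1 -0.7]
  d(mm) [ 114.4 -247.     0. ] spin 0
```

View pics/m3.png

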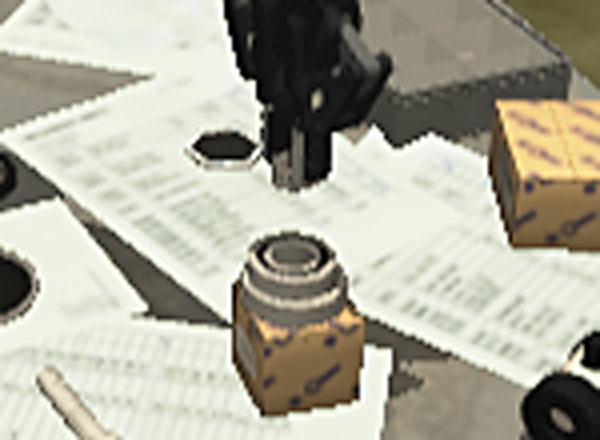

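Side view: the nut is in the jaws at (290,170), and both bearings and the carton stayed put. Next, over to the hexagonal dish.

move_arm:
  rows:
    - {"tx": 23,"ty": -49.8,"tz": 0,"spin": 0}
    - {"tx": 23,"ty": -49.8,"tz": 0,"spin": 0}
    - {"tx": 23,"ty": -49.8,"tz": 0,"spin": 0}
    - {"tx": 23,"ty": -49.8,"tz": 0,"spin": 0}
    - {"tx": 23,"ty": -49.8,"tz": 0,"spin": 0}

```text
time_s: 5.3
tcp_pos: [0.6551, 0.1746, 0.1483]
tool_rot: [0.0, 0.992, 0.124, -0.001]
force: [0.1, -1.5, -0.3]
grip_width: 0.0212
```

move_arm:
  rows:
    - {"tx": 0,"ty": 0,"tz": 30,"spin": 0}
    - {"tx": 0,"ty": 0,"tz": 35,"spin": 0}
    - {"tx": 0,"ty": 0,"tz": 35,"spin": 0}
    - {"tx": 0,"ty": 0,"tz": 10,"spin": 0}
    - {"tx": 0,"ty": 0,"tz": 0,"spin": 0}

```text
time_s: 5.92
tcp_pos: [0.6551, 0.1728, 0.0386]
tool_rot: [0.0, 0.992, 0.124, -0.001]
force: [-0.9, -0.1, -0.1]
grip_width: 0.0217
```

```bash
python3 -c "
from h import *
s=viewer.read_camera('side')[:,:,::-1]
cv2.imwrite('pics/m4.png',cv2.resize(s[150:230,300:400],(800,640),interpolation=2)[:600])
to(.6555,.173,.0085)"
```

```text
t 5.97 tcp [0.6559 0.173  0.0398] yaw 14.2 tilt [0.0004 0.0001] w 0.0215 q6 1.56 F [ 0.1 -0.5 -0.1]
  d(mm) [-0.4 -0.1 31.3] spin 0
```

View pics/m4.png

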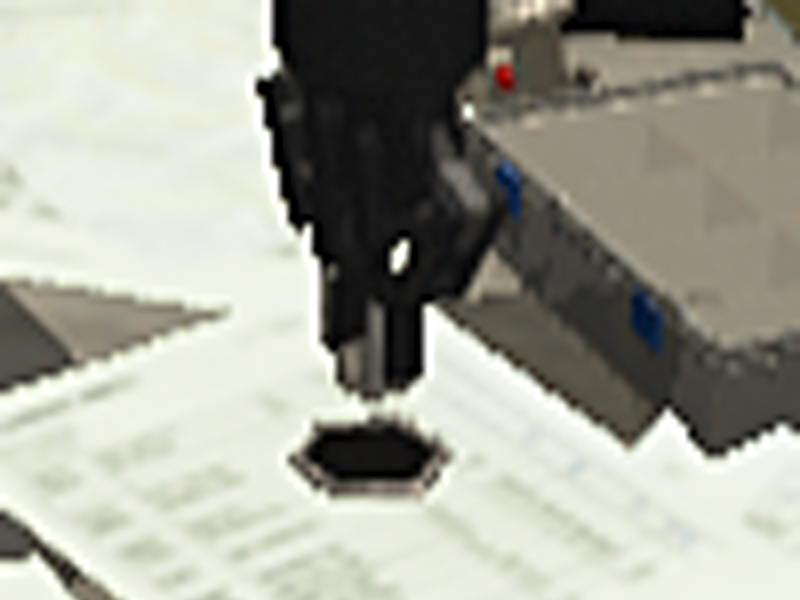

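Side view: the nut in the jaws at (375,385) sits above the middle of the hex dish at (370,455). I'll lower it and release.

move_arm:
  rows:
    - {"tx": 0,"ty": 0,"tz": 14,"spin": 0}
    - {"tx": 0,"ty": 0,"tz": 10,"spin": 0}
    - {"tx": 0,"ty": 0,"tz": 6.5,"spin": 0}
    - {"tx": 0,"ty": 0,"tz": 0,"spin": 0}
    - {"tx": 0,"ty": 0,"tz": 0,"spin": 0}

```text
time_s: 6.6
tcp_pos: [0.6554, 0.1729, 0.0093]
tool_rot: [0.0, 0.992, 0.124, -0.0]
force: [-2.9, -0.3, 4.7]
grip_width: 0.0214
```

move_arm:
  rows:
    - {"tx": 0,"ty": 0,"tz": 0,"spin": 0}
    - {"tx": 0,"ty": 0,"tz": 0,"spin": 0}
    - {"tx": 0,"ty": 0,"tz": 0,"spin": 0}
    - {"tx": 0,"ty": 0,"tz": 0,"spin": 0}
    - {"tx": 0,"ty": 0,"tz": -5,"spin": 0}
  jaw: 0.6

```text
time_s: 7.22
tcp_pos: [0.6552, 0.1729, 0.0136]
tool_rot: [0.0, 0.992, 0.124, -0.0]
force: [-0.3, -0.3, -0.4]
grip_width: 0.0509
```

move_arm:
  rows:
    - {"tx": 0,"ty": 0,"tz": -15,"spin": 0}
    - {"tx": 0,"ty": 0,"tz": -30,"spin": 0}
    - {"tx": 0,"ty": 0,"tz": -40,"spin": 0}
    - {"tx": 0,"ty": 0,"tz": -50,"spin": 0}
    - {"tx": 0,"ty": 0,"tz": 0,"spin": 0}
  jaw: 0.85

```text
time_s: 7.85
tcp_pos: [0.6588, 0.1738, 0.1551]
tool_rot: [-0.001, 0.992, 0.124, 0.005]
force: [-0.2, 0.0, -0.2]
grip_width: 0.0724
```

```bash
python3 -c "
from h import *
s=viewer.read_camera('side')[:,:,::-1]
cv2.imwrite('pics/m5.png',np.hstack([cv2.resize(s[185:225,320:370],(400,320),interpolation=2),cv2.resize(s[220:260,340:390],(400,320),interpolation=2)]))
to(.6065,-.0965,.150)"
```

```text
t 7.9 tcp [0.6572 0.1734 0.1524] yaw 14.3 tilt [0.0056 0.0014] w 0.0726 q6 1.56 F [0.4 0.2 0.1]
  d(mm) [-115.6  249.1    1.8] spin 0
```

View pics/m5.png

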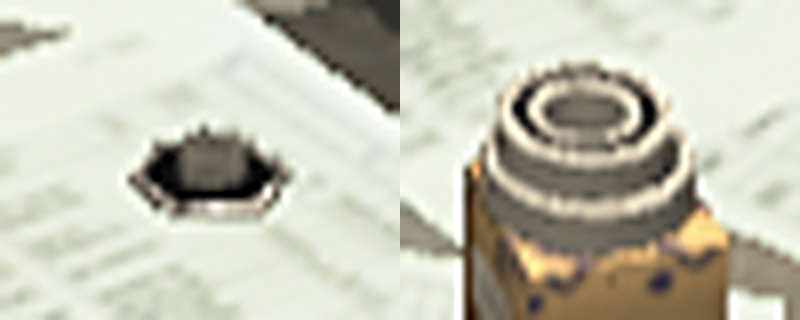

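Side view: the nut sits inside the hex dish (crop centre 212,160). The small bearing's top ring is centred near (581,113), so I'll compute both positions.

```bash
python3 -c "
from h import *
print(onz('side',320+212.5/8-.5,185+145.5/8-.5,.016))
for y in (112,114): print(onz('side',340+181/8-.5,220+y/8-.5,.094))
print('large',onz('side',340+189/8-.5,220+152/8-.5,.079))
to(.6065,-.0965,.150)"
```

```text
[0.65763985 0.17774701 0.016     ]
[ 0.60631198 -0.09440987  0.094     ]
[ 0.60596165 -0.09537163  0.094     ]
large [ 0.60952476 -0.0940996   0.079     ]
t 7.9 tcp [0.6572 0.1734 0.1524] yaw 14.3 tilt [0.0056 0.0014] w 0.0726 q6 1.56 F [0.4 0.2 0.1]
  d(mm) [-115.6  249.1    1.8] spin 0
```

move_arm:
  rows:
    - {"tx": -23,"ty": 49.8,"tz": 0,"spin": 0}
    - {"tx": -23,"ty": 49.8,"tz": 0,"spin": 0}
    - {"tx": -23,"ty": 49.8,"tz": 0,"spin": 0}
    - {"tx": -23,"ty": 49.8,"tz": 0,"spin": 0}
    - {"tx": -23,"ty": 49.8,"tz": 0,"spin": 0}

```text
time_s: 8.52
tcp_pos: [0.6041, -0.0982, 0.148]
tool_rot: [-0.0, 0.992, 0.124, -0.001]
force: [0.9, 0.0, -0.1]
grip_width: 0.0726
```

move_arm:
  rows:
    - {"tx": 0,"ty": 0,"tz": 0,"spin": 0}
    - {"tx": 0,"ty": 0,"tz": 20,"spin": 0}
    - {"tx": 0,"ty": 0,"tz": 25,"spin": 0}
    - {"tx": 0,"ty": 0,"tz": 15,"spin": 0}
    - {"tx": 0,"ty": 0,"tz": 7.5,"spin": 0}

```text
time_s: 9.15
tcp_pos: [0.6047, -0.0954, 0.0795]
tool_rot: [-0.0, 0.992, 0.125, -0.001]
force: [-0.2, 0.8, -0.3]
grip_width: 0.0728
```

move_arm:
  rows:
    - {"tx": 0,"ty": 0,"tz": 0,"spin": 0}
    - {"tx": 0,"ty": 0,"tz": 0,"spin": 0}
    - {"tx": 0,"ty": 0,"tz": 0,"spin": 0}
    - {"tx": 0,"ty": 0,"tz": 0,"spin": 0}
    - {"tx": 0,"ty": 0,"tz": 0,"spin": 0}
  jaw: 0.3

```text
time_s: 9.78
tcp_pos: [0.6059, -0.0967, 0.0819]
tool_rot: [0.0, 0.992, 0.124, 0.001]
force: [-0.7, 1.8, 2.6]
grip_width: 0.0477
```

move_arm:
  rows:
    - {"tx": 0,"ty": 0,"tz": -10,"spin": 0}
    - {"tx": 0,"ty": 0,"tz": -20,"spin": 0}
    - {"tx": 0,"ty": 0,"tz": -20,"spin": 0}
    - {"tx": 0,"ty": 0,"tz": 0,"spin": 0}
    - {"tx": 0,"ty": 0,"tz": 0,"spin": 0}

```text
time_s: 10.4
tcp_pos: [0.6052, -0.0967, 0.1315]
tool_rot: [0.0, 0.992, 0.124, 0.0]
force: [-0.3, -0.8, -4.9]
grip_width: 0.0481
```

```bash
python3 -c "
from h import *
s=viewer.read_camera('side')[:,:,::-1]
cv2.imwrite('pics/m6.png',cv2.resize(s[180:280,310:430],(720,600),interpolation=2))
to(.426,-.253,.131)"
```

```text
t 10.45 tcp [ 0.6049 -0.0966  0.131 ] yaw 14.3 tilt [-0.0008  0.0001] w 0.0474 q6 1.14 F [ 0.4  0.1 -3.6]
  d(mm) [-2.119e+02  1.075e+02  1.000e-01] spin 0
```

View pics/m6.png

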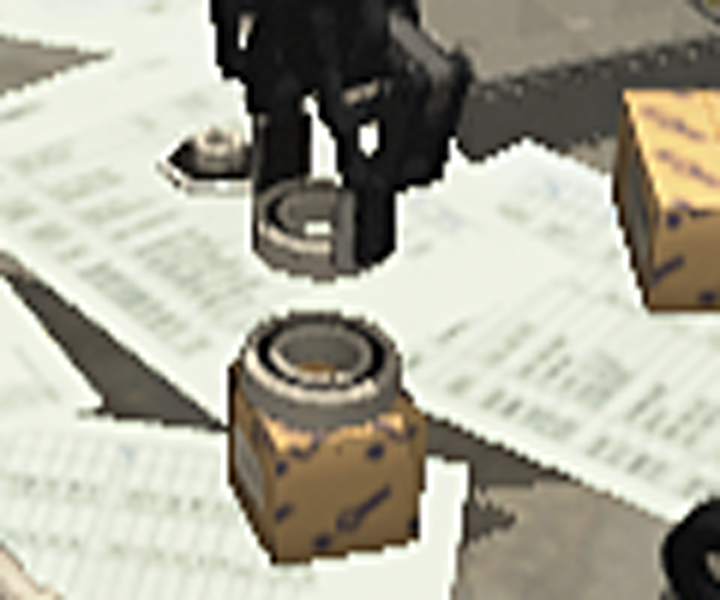

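Side view: the smaller bearing is level in the jaws at (324,235). The larger one is still on the carton, its top ring centred at (322,353), and the nut is in the hex dish.

```bash
python3 -c "
from h import *
P=lambda x,y:(310+(x+.5)/6-.5,180+(y+.5)/6-.5)
# bearing top z when held = TCP-2+15mm
print('held',[onz('side',*P(324,y),.131-.002+.015) for y in (213,217)], 'tcp .6055,-.0965')
print('large ring',[onz('side',*P(322,y),.079) for y in (351,357)])
to(.426,-.2525,.131)"
```

```text
held [array([ 0.60786494, -0.09414086,  0.144     ]), array([ 0.60688184, -0.09681459,  0.144     ])] tcp .6055,-.0965
large ring [array([ 0.61038963, -0.09258977,  0.079     ]), array([ 0.60899187, -0.09639936,  0.079     ])]
t 10.45 tcp [ 0.6049 -0.0966  0.131 ] yaw 14.3 tilt [-0.0008  0.0001] w 0.0474 q6 1.14 F [ 0.4  0.1 -3.6]
  d(mm) [-2.118e+02  1.070e+02  1.000e-01] spin 0
```

move_arm:
  rows:
    - {"tx": -42.5,"ty": 21.4,"tz": 0,"spin": 0}
    - {"tx": -42.5,"ty": 21.4,"tz": 0,"spin": 0}
    - {"tx": -42.5,"ty": 21.4,"tz": 0,"spin": 0}
    - {"tx": -42.5,"ty": 21.4,"tz": 0,"spin": 0}
    - {"tx": -42.5,"ty": 21.4,"tz": 0,"spin": 0}

```text
time_s: 11.08
tcp_pos: [0.4242, -0.2534, 0.1308]
tool_rot: [-0.0, 0.992, 0.124, -0.0]
force: [-0.0, -0.8, -4.0]
grip_width: 0.0476
```

move_arm:
  rows:
    - {"tx": 0,"ty": 0,"tz": 20,"spin": 0}
    - {"tx": 0,"ty": 0,"tz": 35,"spin": 0}
    - {"tx": 0,"ty": 0,"tz": 30,"spin": 0}
    - {"tx": 0,"ty": 0,"tz": 15,"spin": 0}
    - {"tx": 0,"ty": 0,"tz": 0,"spin": 0}

```text
time_s: 11.7
tcp_pos: [0.4251, -0.2523, 0.0304]
tool_rot: [-0.001, 0.992, 0.124, -0.001]
force: [-0.3, -0.7, -3.4]
grip_width: 0.0481
```

```bash
python3 -c "
from h import *
s=viewer.read_camera('side')[:,:,::-1]
cv2.imwrite('pics/m7.png',cv2.resize(s[260:360,250:370],(720,600),interpolation=2))
to(.426,-.2525,.0055)"
```

```text
t 11.75 tcp [ 0.4258 -0.2527  0.0312] yaw 14.3 tilt [-0.0006  0.0004] w 0.0477 q6 0.76 F [-0.  -0.1 -3.4]
  d(mm) [ 0.3 -0.1 25.7] spin 0
```

View pics/m7.png

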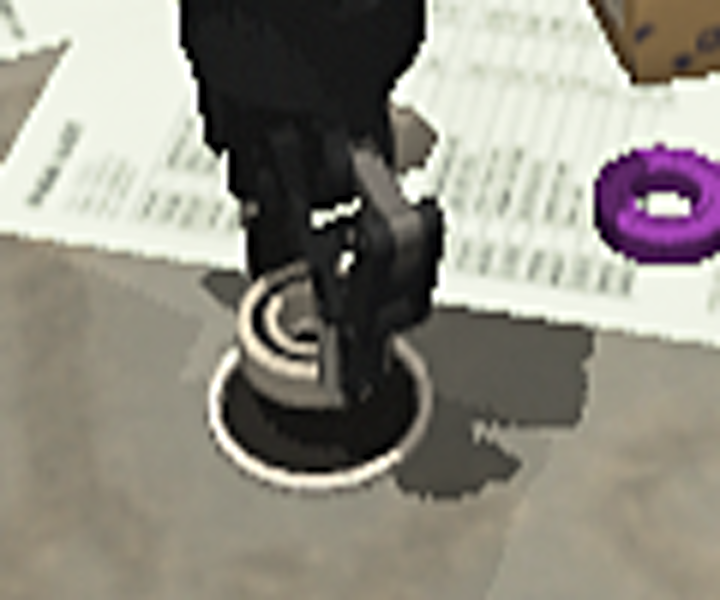

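Side view: the bearing at (320,335) hangs over the medium dish, whose centre is at (322,405), and lines up with it. I'll lower and release.

move_arm:
  rows:
    - {"tx": 0,"ty": 0,"tz": 12,"spin": 0}
    - {"tx": 0,"ty": 0,"tz": 9,"spin": 0}
    - {"tx": 0,"ty": 0,"tz": 4.5,"spin": 0}
    - {"tx": 0,"ty": 0,"tz": 0,"spin": 0}
    - {"tx": 0,"ty": 0,"tz": 0,"spin": 0}

```text
time_s: 12.38
tcp_pos: [0.4256, -0.2526, 0.0063]
tool_rot: [-0.0, 0.992, 0.124, -0.0]
force: [-1.7, 1.1, 5.4]
grip_width: 0.0476
```

move_arm:
  rows:
    - {"tx": 0,"ty": 0,"tz": 0,"spin": 0}
    - {"tx": 0,"ty": 0,"tz": 0,"spin": 0}
    - {"tx": 0,"ty": 0,"tz": 0,"spin": 0}
    - {"tx": 0,"ty": 0,"tz": 0,"spin": 0}
    - {"tx": 0,"ty": 0,"tz": -5,"spin": 0}
  jaw: 0.85

```text
time_s: 13.0
tcp_pos: [0.4255, -0.2526, 0.0107]
tool_rot: [-0.0, 0.992, 0.124, -0.0]
force: [-0.0, 0.6, 0.7]
grip_width: 0.0724
```

move_arm:
  rows:
    - {"tx": 0,"ty": 0,"tz": -15,"spin": 0}
    - {"tx": 0,"ty": 0,"tz": -30,"spin": 0}
    - {"tx": 0,"ty": 0,"tz": -40,"spin": 0}
    - {"tx": 0,"ty": 0,"tz": -40,"spin": 0}
    - {"tx": 0,"ty": 0,"tz": 0,"spin": 0}
  jaw: 1

```text
time_s: 13.62
tcp_pos: [0.4277, -0.2539, 0.1397]
tool_rot: [0.002, 0.992, 0.124, 0.003]
force: [-0.4, -0.9, 0.2]
grip_width: 0.0857
```

```bash
python3 -c "
from h import *
s=viewer.read_camera('side')[:,:,::-1]
cv2.imwrite('pics/m8.png',np.hstack([cv2.resize(s[300:350,270:335],(390,300),interpolation=2),cv2.resize(s[220:270,330:395],(390,300),interpolation=2)]))
to(.608,-.097,.1355)"
```

```text
t 13.68 tcp [ 0.4266 -0.2533  0.138 ] yaw 14.3 tilt [ 0.0035 -0.0022] w 0.0855 q6 0.76 F [-0.6  0.6  0.1]
  d(mm) [ 214.2 -106.8    2.8] spin 0
```

View pics/m8.png

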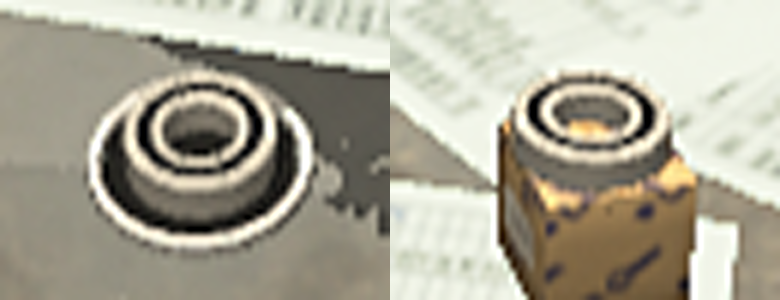

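Side view: the smaller bearing lies flat inside its dish (ring centre 200,130; rim 90–313). The larger bearing's top ring is centred at (593,118), so that one is next.

move_arm:
  rows:
    - {"tx": 42.9,"ty": -21.3,"tz": 0,"spin": 0}
    - {"tx": 42.9,"ty": -21.3,"tz": 0,"spin": 0}
    - {"tx": 42.9,"ty": -21.3,"tz": 0,"spin": 0}
    - {"tx": 42.9,"ty": -21.3,"tz": 0,"spin": 0}
    - {"tx": 42.9,"ty": -21.3,"tz": 0,"spin": 0}

```text
time_s: 14.3
tcp_pos: [0.6076, -0.0953, 0.1346]
tool_rot: [-0.0, 0.992, 0.124, -0.001]
force: [0.6, -0.4, 0.2]
grip_width: 0.0854
```

move_arm:
  rows:
    - {"tx": 0,"ty": 0,"tz": 0,"spin": 0}
    - {"tx": 0,"ty": 0,"tz": 25,"spin": 0}
    - {"tx": 0,"ty": 0,"tz": 25,"spin": 0}
    - {"tx": 0,"ty": 0,"tz": 15,"spin": 0}
    - {"tx": 0,"ty": 0,"tz": 8,"spin": 0}

```text
time_s: 14.92
tcp_pos: [0.6063, -0.097, 0.0617]
tool_rot: [-0.0, 0.992, 0.124, -0.001]
force: [1.0, -0.3, -0.1]
grip_width: 0.0852
```

move_arm:
  rows:
    - {"tx": 0,"ty": 0,"tz": 0,"spin": 0}
    - {"tx": 0,"ty": 0,"tz": 0,"spin": 0}
    - {"tx": 0,"ty": 0,"tz": 0,"spin": 0}
    - {"tx": 0,"ty": 0,"tz": 0,"spin": 0}
    - {"tx": 0,"ty": 0,"tz": 0,"spin": 0}
  jaw: 0.4

```text
time_s: 15.55
tcp_pos: [0.608, -0.0969, 0.0639]
tool_rot: [0.0, 0.992, 0.124, 0.001]
force: [-2.3, -1.8, 6.2]
grip_width: 0.0584
```

move_arm:
  rows:
    - {"tx": 0,"ty": 0,"tz": -10,"spin": 0}
    - {"tx": 0,"ty": 0,"tz": -20,"spin": 0}
    - {"tx": 0,"ty": 0,"tz": -20,"spin": 0}
    - {"tx": 0,"ty": 0,"tz": 0,"spin": 0}
    - {"tx": 0,"ty": 0,"tz": 0,"spin": 0}

```text
time_s: 16.18
tcp_pos: [0.6073, -0.0966, 0.113]
tool_rot: [0.0, 0.992, 0.124, 0.0]
force: [-0.8, -0.3, -3.5]
grip_width: 0.0586
```

```bash
python3 -c "
from h import *
s=viewer.read_camera('side')[:,:,::-1]
cv2.imwrite('pics/m9.png',cv2.resize(s[180:280,310:430],(720,600),interpolation=2))
to(.4365,.0495,.1125)"
```

```text
t 16.23 tcp [ 0.607  -0.0966  0.1125] yaw 14.3 tilt [-0.0008  0.0002] w 0.0582 q6 1.14 F [ 0.4 -0.5 -4.1]
  d(mm) [-1.293e+02 -1.836e+02  1.000e-01] spin 0
```

View pics/m9.png

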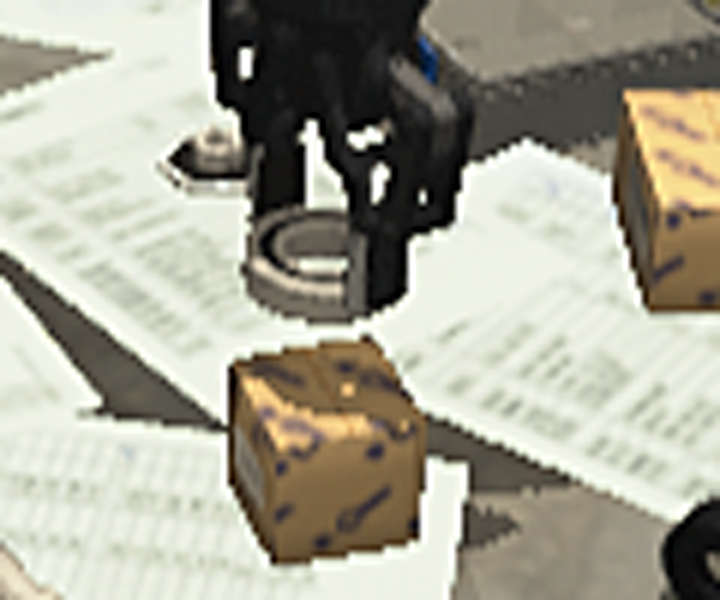

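Side view: the larger bearing is held level at (326,265), and the bare carton stands undisturbed at (325,450). I'll place the bearing, then measure the result numerically before viewing more pictures (13 of 16 used).

move_arm:
  rows:
    - {"tx": -26,"ty": -36.6,"tz": 0,"spin": 0}
    - {"tx": -26,"ty": -36.6,"tz": 0,"spin": 0}
    - {"tx": -26,"ty": -36.6,"tz": 0,"spin": 0}
    - {"tx": -26,"ty": -36.6,"tz": 0,"spin": 0}
    - {"tx": -26,"ty": -36.6,"tz": 0,"spin": 0}

```text
time_s: 16.85
tcp_pos: [0.4349, 0.0494, 0.1124]
tool_rot: [-0.0, 0.992, 0.124, -0.0]
force: [-0.9, 1.1, -3.6]
grip_width: 0.0584
```

move_arm:
  rows:
    - {"tx": 0,"ty": 0,"tz": 0,"spin": 0}
    - {"tx": 0,"ty": 0,"tz": 30,"spin": 0}
    - {"tx": 0,"ty": 0,"tz": 35,"spin": 0}
    - {"tx": 0,"ty": 0,"tz": 20,"spin": 0}
    - {"tx": 0,"ty": 0,"tz": 0,"spin": 0}

```text
time_s: 17.48
tcp_pos: [0.4359, 0.0483, 0.0264]
tool_rot: [-0.0, 0.992, 0.124, -0.001]
force: [0.4, 0.1, -2.8]
grip_width: 0.0584
```

move_arm:
  rows:
    - {"tx": 0,"ty": 0,"tz": 12,"spin": 0}
    - {"tx": 0,"ty": 0,"tz": 8,"spin": 0}
    - {"tx": 0,"ty": 0,"tz": 4.3,"spin": 0}
    - {"tx": 0,"ty": 0,"tz": 0,"spin": 0}
    - {"tx": 0,"ty": 0,"tz": 0,"spin": 0}

```text
time_s: 18.1
tcp_pos: [0.4365, 0.0486, 0.0043]
tool_rot: [0.0, 0.992, 0.124, 0.0]
force: [-2.6, -0.5, 8.0]
grip_width: 0.0583
```

Contact has been made (8 N). I'll release, rise and look.

move_arm:
  rows:
    - {"tx": 0,"ty": 0,"tz": 0,"spin": 0}
    - {"tx": 0,"ty": 0,"tz": 0,"spin": 0}
    - {"tx": 0,"ty": 0,"tz": 0,"spin": 0}
    - {"tx": 0,"ty": 0,"tz": 0,"spin": 0}
    - {"tx": 0,"ty": 0,"tz": -5,"spin": 0}
  jaw: 1

```text
time_s: 18.73
tcp_pos: [0.4361, 0.0486, 0.0084]
tool_rot: [-0.0, 0.992, 0.124, -0.0]
force: [0.4, 1.0, -0.4]
grip_width: 0.0851
```

move_arm:
  rows:
    - {"tx": 0,"ty": 0,"tz": -15,"spin": 0}
    - {"tx": 0,"ty": 0,"tz": -30,"spin": 0}
    - {"tx": 0,"ty": 0,"tz": -40,"spin": 0}
    - {"tx": 0,"ty": 0,"tz": -40,"spin": 0}
    - {"tx": 0,"ty": 0,"tz": 0,"spin": 0}

```text
time_s: 19.35
tcp_pos: [0.4385, 0.0489, 0.1371]
tool_rot: [0.0, 0.992, 0.124, 0.004]
force: [0.5, -0.1, 0.0]
grip_width: 0.0853
```

```bash
python3 -c "
from h import *
s=viewer.read_camera('side')[:,:,::-1]
a=cv2.resize(s[215:265,250:310],(480,400),interpolation=2);b=cv2.resize(s[235:285,345:385],(320,400),interpolation=2)
cv2.imwrite('pics/m10.png',np.hstack([a,b]))
to(.61,-.099,.1332,0)"
```

```text
t 19.4 tcp [0.4374 0.0487 0.1355] yaw 14.3 tilt [0.0043 0.0004] w 0.0854 q6 1.41 F [-1.2  0.1 -0.6]
  d(mm) [130.9 185.7   3. ] spin 14.3
```

View pics/m10.png

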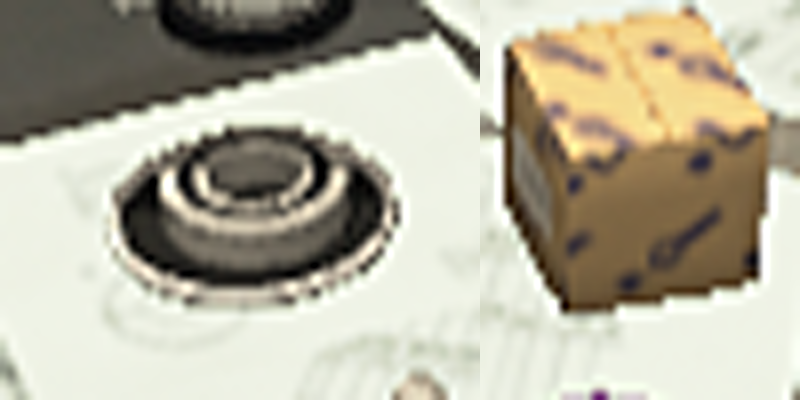

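Side view: the larger bearing is flat in its dish (ring centre 255,175; rim 110–400). The carton's top corners are at (510,42), (695,10), (770,115) and (578,160), with bottom corners (568,308) and (757,275). Now I'll get its pose.

```bash
python3 -c "
from h import *
C=lambda x,y:(345+(x-480+.5)/8-.5,235+(y+.5)/8-.5)
W=[onz('side',*C(*p),.063) for p in [(510,42),(695,10),(770,115),(578,160)]]
B=[onz('side',*C(*p),0) for p in [(568,308),(757,275),(508,198)]]
print(np.round(W,4),np.mean(W,0),np.round(B,4),sep='\n')
a=lambda p,q:np.degrees(np.arctan2(*(q-p)[1::-1]))
print('x edges',a(W[0],W[1]),a(W[3],W[2]),a(B[0],B[1]),'y edges',a(W[3],W[0]),a(W[2],W[1]),a(B[0],B[2]))
for n,c in (('side',(269.2,188.1)),):
  M=proj(n,(.452,.3495,.003));print(M)
"
```

```text
[[ 0.582  -0.0682  0.063 ]
 [ 0.6413 -0.0679  0.063 ]
 [ 0.6429 -0.1237  0.063 ]
 [ 0.5823 -0.1285  0.063 ]]
[ 0.61211995 -0.09707354  0.063     ]
[[ 0.5849 -0.1183  0.    ]
 [ 0.6446 -0.1194  0.    ]
 [ 0.5843 -0.0634  0.    ]]
x edges 0.3575264179271777 4.558838250922507 -1.109958733536985 y edges 90.35351127659655 91.69839618034283 90.61298295300175
[269.22027349 189.43633622]
```

move_arm:
  rows:
    - {"tx": 26.4,"ty": 37.1,"tz": 0,"spin": 0}
    - {"tx": 26.4,"ty": 37.1,"tz": 0,"spin": 0}
    - {"tx": 26.4,"ty": 37.1,"tz": 0,"spin": 0}
    - {"tx": 26.4,"ty": 37.1,"tz": 0,"spin": 0}
    - {"tx": 26.4,"ty": 37.1,"tz": 0,"spin": 0}

```text
time_s: 20.02
tcp_pos: [0.61, -0.0995, 0.1322]
tool_rot: [-0.0, 0.992, 0.124, -0.001]
force: [0.2, -0.3, -0.0]
grip_width: 0.085
```

move_arm:
  rows:
    - {"tx": 0,"ty": 0,"tz": 0,"spin": 6.7}
    - {"tx": 0,"ty": 0,"tz": 0,"spin": 6.6}
    - {"tx": 0,"ty": 0,"tz": 20,"spin": 0}
    - {"tx": 0,"ty": 0,"tz": 20,"spin": 0}
    - {"tx": 0,"ty": 0,"tz": 0,"spin": 0}

```text
time_s: 20.65
tcp_pos: [0.6078, -0.0981, 0.0904]
tool_rot: [-0.001, 1.0, 0.009, -0.003]
force: [-0.4, 0.5, -0.3]
grip_width: 0.0853
```

```bash
python3 -c "
from h import *
s=viewer.read_camera('side')[:,:,::-1]
cv2.imwrite('pics/m11.png',cv2.resize(s[180:280,310:430],(720,600),interpolation=2))
to(.61,-.0985,.015,1)"
```

```text
t 20.7 tcp [ 0.6088 -0.0983  0.0917] yaw 1.0 tilt [-0.0033  0.0006] w 0.0855 q6 1.37 F [ 1.1 -0.7 -0.1]
  d(mm) [ 1.4  0.3 76.7] spin 0.0
```

View pics/m11.png

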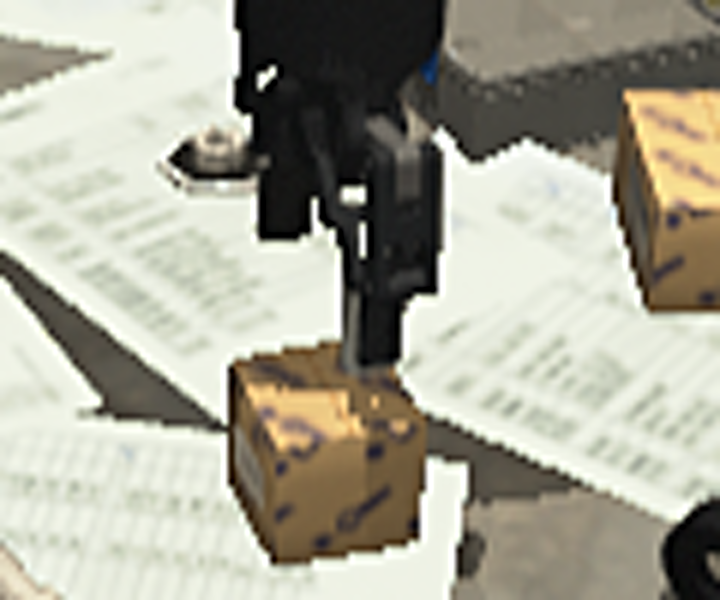

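Side view: the near fingertip at (373,368) is still 40 mm above the carton's top, lined up with the front face, and the TCP agrees with the target. Down and grip.

move_arm:
  rows:
    - {"tx": 0,"ty": 0,"tz": 15,"spin": 0}
    - {"tx": 0,"ty": 0,"tz": 15,"spin": 0}
    - {"tx": 0,"ty": 0,"tz": 8,"spin": 0}
    - {"tx": 0,"ty": 0,"tz": 0,"spin": 0}
    - {"tx": 0,"ty": 0,"tz": 0,"spin": 0}

```text
time_s: 21.32
tcp_pos: [0.6103, -0.0987, 0.0558]
tool_rot: [0.0, 1.0, 0.008, 0.0]
force: [-0.6, 1.2, 0.6]
grip_width: 0.0856
```

move_arm:
  rows:
    - {"tx": 0,"ty": 0,"tz": 15,"spin": 0}
    - {"tx": 0,"ty": 0,"tz": 15,"spin": 0}
    - {"tx": 0,"ty": 0,"tz": 10,"spin": 0}
    - {"tx": 0,"ty": 0,"tz": 0,"spin": 0}
    - {"tx": 0,"ty": 0,"tz": 0,"spin": 0}

```text
time_s: 21.95
tcp_pos: [0.6101, -0.0986, 0.0155]
tool_rot: [-0.0, 1.0, 0.008, 0.0]
force: [-0.1, 0.1, 0.1]
grip_width: 0.0856
```

move_arm:
  rows:
    - {"tx": 0,"ty": 0,"tz": 0,"spin": 0}
    - {"tx": 0,"ty": 0,"tz": 0,"spin": 0}
    - {"tx": 0,"ty": 0,"tz": 0,"spin": 0}
    - {"tx": 0,"ty": 0,"tz": 0,"spin": 0}
    - {"tx": 0,"ty": 0,"tz": 0,"spin": 0}
  jaw: 0.4

```text
time_s: 22.58
tcp_pos: [0.6107, -0.0987, 0.0164]
tool_rot: [0.0, 1.0, 0.008, 0.001]
force: [-0.7, 0.0, 6.1]
grip_width: 0.0628
```

move_arm:
  rows:
    - {"tx": 0,"ty": 0,"tz": -10,"spin": 0}
    - {"tx": 0,"ty": 0,"tz": -20,"spin": 0}
    - {"tx": 0,"ty": 0,"tz": -20,"spin": 0}
    - {"tx": 0,"ty": 0,"tz": -10,"spin": 0}
    - {"tx": 0,"ty": 0,"tz": 0,"spin": 0}

```text
time_s: 23.2
tcp_pos: [0.6107, -0.0987, 0.0769]
tool_rot: [0.0, 1.0, 0.008, 0.001]
force: [0.1, 0.5, -0.8]
grip_width: 0.063
```

```bash
python3 -c "
from h import *
to(.4525,.351,.0752,-10.6)"
```

```text
t 23.2 tcp [ 0.6107 -0.0987  0.0769] yaw 1.0 tilt [ 0.0022 -0.0004] w 0.063 q6 1.37 F [ 0.1  0.5 -0.8]
  d(mm) [-150.7 -452.3    1.2] spin 11.6
```

move_arm:
  rows:
    - {"tx": -15,"ty": -45.2,"tz": 0,"spin": 0}
    - {"tx": -15,"ty": -45.2,"tz": 0,"spin": 0}
    - {"tx": -15,"ty": -45.2,"tz": 0,"spin": 0}
    - {"tx": -15,"ty": -45.2,"tz": 0,"spin": 0}
    - {"tx": -15,"ty": -45.2,"tz": 0,"spin": 0}

```text
time_s: 23.82
tcp_pos: [0.5302, 0.1273, 0.075]
tool_rot: [0.0, 1.0, 0.008, -0.0]
force: [0.7, 0.1, -0.8]
grip_width: 0.0629
```

move_arm:
  rows:
    - {"tx": -15,"ty": -45.2,"tz": 0,"spin": 0}
    - {"tx": -15,"ty": -45.2,"tz": 0,"spin": 0}
    - {"tx": -15,"ty": -45.2,"tz": 0,"spin": 0}
    - {"tx": -15,"ty": -45.2,"tz": 0,"spin": 0}
    - {"tx": -15,"ty": -45.2,"tz": 0,"spin": 0}

```text
time_s: 24.45
tcp_pos: [0.4514, 0.352, 0.075]
tool_rot: [0.0, 1.0, 0.008, -0.0]
force: [0.3, -0.2, -1.9]
grip_width: 0.0629
```

move_arm:
  rows:
    - {"tx": 0,"ty": 0,"tz": 0,"spin": 4}
    - {"tx": 0,"ty": 0,"tz": 0,"spin": 4}
    - {"tx": 0,"ty": 0,"tz": 0,"spin": 3.6}
    - {"tx": 0,"ty": 0,"tz": 20,"spin": 0}
    - {"tx": 0,"ty": 0,"tz": 0,"spin": 0}

```text
time_s: 25.08
tcp_pos: [0.451, 0.3496, 0.0531]
tool_rot: [0.002, 0.996, -0.092, -0.002]
force: [0.7, -0.6, -0.4]
grip_width: 0.0625
```

```bash
python3 -c "
from h import *
s=viewer.read_camera('side')[:,:,::-1];t=viewer.read_camera('top')[:,:,::-1]
cv2.imwrite('pics/m12.png',cv2.resize(s[120:220,220:320],(600,600),interpolation=2))
cv2.imwrite('pics/m12t.png',cv2.resize(t[180:280,160:260],(600,600),interpolation=2))
to(.4525,.351,.0182,-10.6)"
```

```text
t 25.18 tcp [0.452  0.3503 0.0545] yaw -10.6 tilt [-0.0016 -0.0011] w 0.0629 q6 2.39 F [ 0.5  0.3 -1.6]
  d(mm) [ 0.5 -0.8 36.3] spin -0.0
```

View pics/m12.png

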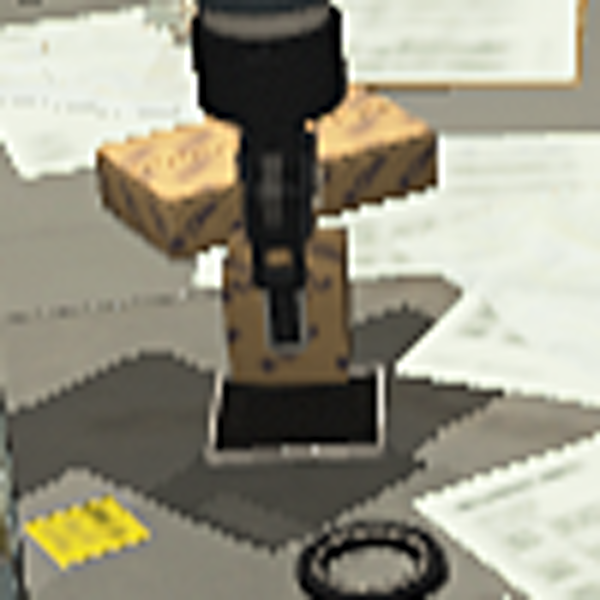

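Side view: the carton is squarely over the square dish. Its bottom edge spans (235–350, 381) and the dish's near rim (212–383, 450), so it sits about 2 mm left of centre. I'll nudge it and lower.

move_arm:
  rows:
    - {"tx": 1.5,"ty": 0,"tz": 10,"spin": 0}
    - {"tx": 0,"ty": 0,"tz": 12,"spin": 0}
    - {"tx": 0,"ty": 0,"tz": 8,"spin": 0}
    - {"tx": 0,"ty": 0,"tz": 0,"spin": 0}
    - {"tx": 0,"ty": 0,"tz": 0,"spin": 0}

```text
time_s: 25.8
tcp_pos: [0.454, 0.3506, 0.0255]
tool_rot: [-0.0, 0.996, -0.093, 0.0]
force: [-0.1, -0.4, -0.8]
grip_width: 0.0628
```

move_arm:
  rows:
    - {"tx": 0,"ty": 0,"tz": 3,"spin": 0}
    - {"tx": 0,"ty": 0,"tz": 2,"spin": 0}
    - {"tx": 0,"ty": 0,"tz": 1.5,"spin": 0}
    - {"tx": 0,"ty": 0,"tz": 0,"spin": 0}
    - {"tx": 0,"ty": 0,"tz": 0,"spin": 0}

```text
time_s: 26.42
tcp_pos: [0.4539, 0.3506, 0.0193]
tool_rot: [-0.0, 0.996, -0.093, 0.0]
force: [-2.0, -1.7, 4.9]
grip_width: 0.0626
```

move_arm:
  rows:
    - {"tx": 0,"ty": 0,"tz": 0,"spin": 0}
    - {"tx": 0,"ty": 0,"tz": 0,"spin": 0}
    - {"tx": 0,"ty": 0,"tz": 0,"spin": 0}
    - {"tx": 0,"ty": 0,"tz": 0,"spin": 0}
    - {"tx": 0,"ty": 0,"tz": 0,"spin": 0}
  jaw: 1

```text
time_s: 27.05
tcp_pos: [0.454, 0.3505, 0.019]
tool_rot: [0.0, 0.996, -0.093, -0.0]
force: [-0.7, -0.4, 0.8]
grip_width: 0.0854
```

move_arm:
  rows:
    - {"tx": 0,"ty": 0,"tz": -10,"spin": 0}
    - {"tx": 0,"ty": 0,"tz": -25,"spin": 0}
    - {"tx": 0,"ty": 0,"tz": -35,"spin": 0}
    - {"tx": 0,"ty": 0,"tz": -40,"spin": 0}
    - {"tx": 0,"ty": 0,"tz": -40,"spin": 0}

```text
time_s: 27.68
tcp_pos: [0.4538, 0.3505, 0.1709]
tool_rot: [-0.0, 0.996, -0.093, 0.0]
force: [-0.3, 0.3, -0.2]
grip_width: 0.0855
```

move_arm:
  rows:
    - {"tx": 0,"ty": 30,"tz": -10,"spin": 0}
    - {"tx": 0,"ty": 40,"tz": 0,"spin": 0}
    - {"tx": 0,"ty": 40,"tz": 0,"spin": 0}
    - {"tx": 0,"ty": 40,"tz": 0,"spin": 0}
    - {"tx": 0,"ty": 20,"tz": 0,"spin": 0}

```text
time_s: 28.3
tcp_pos: [0.422, 0.182, 0.1796]
tool_rot: [-0.0, 0.996, -0.093, 0.0]
force: [-0.2, 0.5, 0.6]
grip_width: 0.0856
```

```bash
python3 -c "
from h import *
s=viewer.read_camera('side')[:,:,::-1]
a=s[170:230,240:320]; b=s[185:245,310:390]; c=s[215:275,245:325]; d=s[295:355,265:345]
r=lambda i:cv2.resize(i,(400,300),interpolation=2)
cv2.imwrite('pics/fin.png',np.vstack([np.hstack([r(a),r(b)]),np.hstack([r(c),r(d)])]))
cv2.imwrite('pics/fin_side.png',s)
to(.45,.35,.1,-10)"
```

```text
t 28.35 tcp [0.4215 0.1809 0.1794] yaw -10.7 tilt [-0.0004 -0.0007] w 0.0852 q6 2.14 F [-0.8 -0.8 -0.5]
  d(mm) [  -3.4 -171.5   79.3] spin -0.7
```

The picture limit is reached, so the remaining checks are numeric. I'll clear the arm to one side so both cameras see every dish.

move_arm:
  rows:
    - {"tx": 0,"ty": 50,"tz": -5,"spin": 0}
    - {"tx": 0,"ty": 50,"tz": -5,"spin": 0}
    - {"tx": 0,"ty": 50,"tz": -5,"spin": 0}
    - {"tx": 0,"ty": 50,"tz": -5,"spin": 0}
    - {"tx": 0,"ty": 50,"tz": -5,"spin": 0}

```text
time_s: 28.98
tcp_pos: [0.377, -0.0634, 0.2048]
tool_rot: [-0.0, 0.996, -0.092, 0.001]
force: [1.0, 0.5, 0.7]
grip_width: 0.0858
```

move_arm:
  rows:
    - {"tx": 0,"ty": 50,"tz": 0,"spin": 0}
    - {"tx": 0,"ty": 50,"tz": 0,"spin": 0}
    - {"tx": 0,"ty": 50,"tz": 0,"spin": 0}
    - {"tx": 0,"ty": 50,"tz": 0,"spin": 0}
    - {"tx": 0,"ty": 50,"tz": 0,"spin": 0}

```text
time_s: 29.6
tcp_pos: [0.3307, -0.3098, 0.2046]
tool_rot: [0.0, 0.996, -0.093, 0.001]
force: [0.8, 0.4, 0.2]
grip_width: 0.0855
```

move_arm:
  rows:
    - {"tx": 0,"ty": 50,"tz": 0,"spin": 0}
    - {"tx": 0,"ty": 50,"tz": 0,"spin": 0}
    - {"tx": 0,"ty": 50,"tz": 0,"spin": 0}
    - {"tx": 0,"ty": 50,"tz": 0,"spin": 0}
    - {"tx": 0,"ty": 50,"tz": 0,"spin": 0}

```text
time_s: 30.22
tcp_pos: [0.2845, -0.5556, 0.2043]
tool_rot: [0.0, 0.996, -0.093, 0.0]
force: [2.1, -0.2, -0.1]
grip_width: 0.0858
```

```bash
cat > chk.py <<'E'
from h import *
np.set_printoptions(precision=4,suppress=True)
D={"hex":(.6555,.172,.016),"med":(.426,-.2525,.018),"large":(.4365,.049,.019),"sq":(.453,.3505,.066)}
for n in("top","side"):
    now=viewer.read_camera(n)[:,:,::-1].copy(); old=cv2.imread(f"pics/{n}0.png"); cv2.imwrite(f"pics/f_{n}.png",now)
    d=(np.abs(now.astype(int)-old).max(2)>30).astype(np.uint8)
    for k,(x,y,z) in D.items():
        u,v=np.round(proj(n,(x,y,z))).astype(int); R=26 if k=="sq" else 17; m=np.zeros_like(d); m[v-R:v+R,u-R:u+R]=d[v-R:v+R,u-R:u+R]
        q,lab,st,c=cv2.connectedComponentsWithStats(m); i=st[1:,4].argmax()+1
        b=st[i]; ctr=(b[0]+(b[2]-1)/2,b[1]+(b[3]-1)/2)
        top=onz(n,*ctr,z*.5+.0015)   # bbox centre ~ mid-height of object
        print(n,k,b,top,"off mm",np.round((top[:2]-[x,y])*1000,1))
    for k,p in {"seal":(.46,.181,.01),"bolt":onz("top",360,229,.012)}.items():
        u,v=np.round(proj(n,p)).astype(int); print(n,k,"changed px",d[v-18:v+18,u-18:u+18].sum(),(u,v))
to(.4,0,.2)
E
python3 chk.py
```

```text
top hex [268 164   9   9  51] [0.656  0.1733 0.0095] off mm [0.5 1.3]
top med [392 255  34   9 225] [ 0.3908 -0.2539  0.0105] off mm [-35.2  -1.4]
top large [298 228  21  22 239] [0.4385 0.0493 0.011 ] off mm [2.  0.3]
top sq [192 213  28  27 511] [0.4596 0.3559 0.0345] off mm [6.6 5.4]
top seal changed px 0 (np.int64(265), np.int64(230))
top bolt changed px 0 (np.int64(360), np.int64(229))
side hex [342 200   9   9  51] [0.6586 0.1809 0.0095] off mm [3.1 8.9]
side med [290 312  27  25 443] [ 0.4268 -0.2501  0.0105] off mm [0.8 2.4]
side large [270 230  24  19 308] [0.4385 0.053  0.011 ] off mm [2. 4.]
side sq [ 242  146   45   52 1617] [0.448  0.4215 0.0345] off mm [-5. 71.]
side seal changed px 343 (np.int64(281), np.int64(214))
side bolt changed px 0 (np.int64(309), np.int64(275))
t 30.32 tcp [ 0.284  -0.5585  0.2044] yaw -10.8 tilt [ 0.0014 -0.0038] w 0.0855 q6 0.64 F [ 0.4  0.1 -0.3]
  d(mm) [   9.3 -570.4    2.5] spin 0
```

```bash
python3 - <<'E'
from h import *
im=cv2.imread("pics/f_top.png"); hsv=cv2.cvtColor(im,cv2.COLOR_BGR2HSV)
x0,y0=180,200; h=hsv[y0:260,x0:240]
m=((h[...,0]>8)&(h[...,0]<28)&(h[...,1]>70)&(h[...,2]>110)).astype(np.uint8)
m=cv2.morphologyEx(m,3,np.ones((3,3)))
c=max(cv2.findContours(m,0,2)[0],key=cv2.contourArea)
W=np.array([onz("top",*(p[0]+[x0,y0]),.066)[:2] for p in c],np.float32)
print("carton top face",cv2.minAreaRect(W), cv2.boundingRect(c))
s=cv2.imread("pics/f_side.png"); print("side px around seal (gray):"); print(cv2.cvtColor(s,6)[200:228:3,262:304:3])
f=cv2.cvtColor(cv2.imread("pics/side0.png"),6); print(f[200:228:3,262:304:3])
E
```

```text
carton top face ((0.45351171493530273, 0.3510914742946625), (0.061864737421274185, 0.06109870225191116), 78.1723403930664) (12, 15, 26, 25)
side px around seal (gray):
[[ 89 116  95  86  87   5  85  78 137 138 134 124 202 241]
 [ 89 107  94  85  88  32  82 134 142 215 241 233 194 188]
 [ 88  90  89  82  81  89  79 123 139 138 229 232 228 212]
 [ 89  93  80  81   4  81  96  63  75  86 119 206 235 224]
 [ 89  89  79  65  76 107 125 137 115   0  17 148 124 237]
 [ 90  71  71  35  61 141 136 139 147  93  26 154 139 134]
 [105 141 142   0  28  90 128  94  16  13  44 142 140 138]
 [136 138 141 146 106  25   9  18 102 143 135 131 204 241]
 [143 134 130 127 131 126 113 129 204 241 236 233 232 231]
 [127 127 122 120 202 245 237 232 229 230 231 232 232 232]]
[[149 150 146 145 148 149 149 151 147 148 143 133 219 249]
 [145 146 149 147 147 147 147 152 154 230 248 242 209 202]
 [150 151 148 147 151 156 125 130 150 149 239 241 237 223]
 [152 148 149 159  15 101 110  68  80  93 128 222 243 234]
 [146 145 152  23  14 121 134 147 123   1  19 158 133 244]
 [141 146 154  34  66 151 146 149 157 100  29 165 149 144]
 [142 145 151   0  31  97 138 100  19  15  48 152 150 147]
 [145 149 152 157 113  28  11  20 110 153 144 141 221 249]
 [154 143 139 136 142 135 120 138 219 249 244 242 241 240]
 [137 135 133 130 217 253 245 240 239 239 240 240 240 240]]
```

All four parts check out and the seal and bolt haven't moved, so I'm handing in.

```bash
python3 -c "
from bench import ctrl
print(ctrl.job_done())"
```

```text
the job is handed in; nothing more can be done
None
```

I took the pile apart in order, set the nut, smaller bearing, larger bearing and carton each in its own dish, and handed the job in at about 30 s. The arm was parked clear, and no verdict was reported.

**Last checks (numeric, because the 16-picture limit was used up):**

| Part | Offset from dish centre | Allowed | Camera |
|---|---|---|---|
| Nut | about 1.5 mm | 14 mm | top |
| Smaller bearing | about 2.5 mm | 10 mm | side |
| Larger bearing | about 2 mm | 14.5 mm | top |
| Carton | about 1 mm | 16.5 mm | top |

- **Carton:** its top face measures about 62 x 61 mm at 78° and the dish sides about 79°, so it stands upright and squarely. I checked this only from the top view and from the contact force while setting it down.
- **Seal and bolt:** the top view showed no change around either one.

**Checks that failed or disagreed:**
- **Arm in the way:** the automatic check was thrown off for the smaller bearing in the top view and probably for the carton in the side view. The side view also showed changes around the seal, but the pixels show the ring still in place, partly covered or in shadow.
- **Side view on the nut:** it put the nut about 9 mm off. The side view had also put the dish floor about 8 mm farther out than the top view, so I relied on the top view.

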